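# Light up the fuse box with the torch from the carton

### The job

Breakers have tripped and I need light on the fuse box: fold both half-raised top flaps of the carton right back, well past upright, then draw the emergency torch straight up out of its socket in the white insert (it lights by itself once out). Turn it roughly level and hold it up in the air, clear of everything and well above the height of the carton, its lens aimed at the middle of the row of breakers in the fuse box at the left end of the board; finish while still holding it there, steady. Leave the spare-cell tube in its socket and everything else on the board where it is.

Things in the scene. Friction and masses are not known exactly. Their poses are not given: they have to be found in the camera images.
- carton: Cardboard carton fixed to the board: 248 mm long (its y), 132 mm wide (its x), rim 152 mm up, walls 4 mm, 124 by 240 mm inside. Origin: centre of underside, z up; yaw varies. Two long top flaps (4 mm thick, 64 mm deep, 244 mm long) on the long rims start half raised; the two short end flaps are fixed, hanging outside the ends, up to 35 mm out
- socket_a (a point): Mouth centre of the insert's socket on the carton's +y side. The white plastic insert fills the carton's bottom to 64 mm above the board; its two round sockets, 46 mm wide, lie 52 mm either side of the carton's centre along its y, floors 9 mm above the board. One holds the torch, the other the spare-cell tube, either way round
- socket_b (a point): Mouth centre of the socket on the carton's -y side, 64 mm above the board
- flap_near (a joint): Angle of the flap hinged on the carton's -x rim (the rim nearer the robot): 0 = lying flat over the opening, 1.57 = upright, up to 3.3 = folded back outside. Starts at 0.85 to 1.15, swings freely by hand (under 1 N at its free edge) and stays where it is left
- flap_far (a joint): The same for the flap hinged on the carton's +x rim (away from the robot): 0 flat over the opening, 1.57 upright, up to 3.3 folded back outside; starts at 0.85 to 1.15, stays where it is left
- flap_near_hinge (a point): Middle of the near flap's hinge line, on the -x rim, 154 mm above the board, 64 mm from the carton's centre line; the hinge line runs along the carton's y
- flap_far_hinge (a point): Middle of the far flap's hinge line, on the +x rim, 154 mm above the board, 64 mm from the carton's centre line; the hinge line runs along the carton's y
- flap_near_edge (a point): Middle of the near flap's free edge, 64 mm from its hinge
- flap_far_edge (a point): Middle of the far flap's free edge, 64 mm from its hinge
- torch: Dark metal emergency torch, 140 mm long, 110 to 210 g: lamp head 42 mm wide, narrowing from 30 to 44 mm along; then a round ribbed 28 mm handle to 130 mm, then a 15 mm tail button. Stands head down in a socket, tail up, its top 149 mm above the board, 3 mm under the rim. Origin: middle of the lens face; z runs from lens to tail, so it shines along its -z
- torch_mid (a point): Point on the torch's axis half-way along it, 70 mm from the lens face
- cell_tube: Grey plastic tube of spare cells, 39 mm across, 114 mm long, flat lid, no tail button, standing in the other socket. Origin: centre of its underside. Leave it
- breaker_row (a point): The point to light up: middle of the row of twelve breakers, on their front faces, in the fuse box screwed to the upright panel at the left end of the board (264 mm wide along world x, 230 mm high, 90 mm deep, facing the board along world -y, clear cover lifted; its underside 115 mm below this point). The row is 216 mm long, the breaker fronts 44 mm high
- cup: Stainless steel cup, 72 mm wide, 85 mm high; origin centre of underside. Leave it
- screwdriver: Screwdriver with a red handle lying on the board. Leave it
- battery_case: White plastic battery case with a snap latch, 112 by 70 by 34 mm. Leave it
- ceramic_knob: White ceramic knob, 38 mm wide, 35 mm high. Leave it
- tape: Black roll of tape lying flat, 64 mm wide, 19 mm high. Leave it
- spare_breaker: Loose spare breaker, white, 70 by 18 by 70 mm, standing on the board. Leave it

How it is judged:
By the outcome, as a careful person would: the job done as asked, in the order asked, and still so for the second after the job is handed in, while the arm keeps its last pose, push and grip.
It also fails if it takes over 54 s, if anything falls off the work surface, if the arm or the gripper's body presses on something with over 40 N, if the wrist force passes 120 N, or if a joint passes its speed limit or range.

### The arm

A 6-joint arm with a two-finger parallel gripper is mounted at the origin on the work surface. World frame = base frame: x ahead of the robot, y to its left, z up, the work surface at z = 0. Lengths are in m, angles in rad, forces in N, time in s.
With the tool pointing down it reaches from about 0.3 to 0.775 m from the base axis. Payload 14.6 kg.
Tool frame: the origin (TCP) lies midway between the tips of the shut fingers; the grasp point (between the pads) lies 19 mm behind it (ctrl.grip_depth is the z of the grasp point in the tool frame, in m); z points along the fingers, y is the line along which they close (so a half turn about z gives the same grasp; the last joint's range is limited). The gripper opens to 94 mm and grips with 3 to 60 N. Pads are 16 mm wide; open, the fingers measure 119 mm over their backs; the gripper's body (75 mm by 177 mm) begins 78 mm behind the grasp point.
Start: joints at [-1.371, 0.3, 1.521, -0, 1.321, -0.067], TCP at [0.145, -0.531, 0.205] pointing down, gripper open.
Joint ranges: [-3.03, 3.03], [-0.79, 2.21], [0.23, 2.52], [-1.04, 4.18], [0, 3.07], [-2.55, 2.55]. Speed limits (rad/s): [2.22, 2.22, 2.57, 3.14, 3.14, 3.14].

### API

Orientations are given as [roll, pitch, yaw] about the fixed x, y, z axes, in that order (R = Rz(yaw) Ry(pitch) Rx(roll)).
In Python, from station import ctrl gives the robot as it stands. The module is installed in compiled form; this text tells all that it offers.
- The arm moves only by the tool carry_out, never from a script. Its argument "commands" is a list of rows, each a list of 3 entries, a list of its own where there are three numbers: the closure, from 0 (fully open) to 1 (shut), then the shift along the tool's x, y, z in mm, then the turn, a rotation vector about the tool's x, y, z in rad. In form: [[gripper, [tx, ty, tz], [wx, wy, wz]], ...]. A call has 1 to 10 rows; each row shifts and turns the commanded pose from where the row before left it, along the tool's axes as they then stand; what a row does not reach is not made up. A row lasts 1/8 s, in which the tool goes at most 62.5 mm and 10.7 degrees, less where a joint would pass 70% of its speed; a pose out of reach is approached as far as the arm can. A call with a gripper value outside its range is refused whole. The fingers move at their own pace and stop on an object; "squeeze" is the grip in N (left out, the last holds). Time passes only in rows, so rows that do not move let the fingers close. It gives the time, the measured TCP pose, the force, the opening and the grip force at its end, in the units of the state.
- ctrl.get_obs(): the state, without advancing time (a new reading comes with each control period).
- ctrl.camera(name): name is "scene" or "top" or "wrist"; returns a dict with "img" (400x640x3 uint8, blue, green, red), "camera_matrix" (3x3 intrinsics, pixels), "rvec" (rotation vector, rad) and "tvec" (3), from world to camera coordinates, as OpenCV has them. Camera axes: x right, y down, z forward; pixel columns grow to the right and rows downward; lengths in m; the calibration is good to about 2 mm. A picture is of the moment at which its call begins. There is no depth.
- ctrl.hand_in(): hands the job in; it is judged then, once.
Trained networks look in the newest picture that a camera, given by its name, has taken for a name from the list of things; names that differ only in an ending like _2 or _b are one class to them, and where a whole thing is asked for, a point or a joint stands for the part that bears it (a point fixed in the world has none). Each returns a list of dicts, best first, with "score" (0 to 1); they miss things now and then, are a little off and sometimes report something else, mostly with a low value. They report only what shows in the picture. A call takes as long as a camera call.
- ctrl.outline_of(thing, camera): "region" (400x640 bool, what is visible of it).
- ctrl.place_of(thing, camera): "at" ([x, y, z] in m, in world coordinates, good to about 4 mm: a listed point, or the origin of a listed thing).
The state is a dict: "time_s": time; "qpos": joint angles; "joint_vel": joint speeds; "tau": joint torques, N m; "ee_pos": TCP position; "eef_rot": TCP orientation; "force": force on the tool from outside, world axes, zero at the start; "moment": the same for the moment, N m; "grip_width": finger opening in m; "grip_force": force on a finger pad.
Only numpy, scipy, OpenCV 4.12 (cv2) and the standard library are available. Lean on these libraries where they do the work, as an engineer would, in place of code of your own. Each camera call takes 0.05 s, during which the arm holds its last target. There are 200 camera calls.

## Working session

There is one attempt and no reset: what is moved stays moved. The work goes in short steps, Python scripts to look and compute and a tool call to move; the robot and the scene stay as the last step left them, time stands still between calls to the robot, and variables do not carry over. Pictures are saved under pics/ and viewed, at most 10 in all, crops included, and the job is handed in when it is done.

Besides the shell and the picture viewer there is one more tool, called as a command line: name --argument value ..., lists and objects as JSON in quotes. carry_out: Moves the arm, as the interface text tells. Its arguments: {"type":"object","properties":{"commands":{"type":"array","items":{"type":"array"}},"squeeze":{"type":"number"}},"required":["commands"]}

```bash
mkdir -p pics; cat > h.py <<'E'
from station import ctrl
import numpy as np, cv2
from scipy.spatial.transform import Rotation as R
E
python3 - <<'E'
from h import *
ims=[]
for c in ["scene","top"]:
    d=ctrl.camera(c); cv2.imwrite(f"pics/{c}0.png",d["img"])
    for n in ["carton","socket_a","socket_b","flap_near_hinge","flap_far_hinge","flap_near_edge","flap_far_edge","torch","torch_mid","cell_tube","breaker_row","cup","screwdriver","battery_case","ceramic_knob","tape","spare_breaker"]:
        r=ctrl.place_of(n,c)
        print(c,n,[(np.round(x["at"],3).tolist(),round(x["score"],2)) for x in r[:2]])
o=ctrl.get_obs();print({k:np.round(v,3).tolist() for k,v in o.items()}, ctrl.grip_depth)
E
```

```text
scene carton [([0.559, -0.093, -0.004], 0.69)]
scene socket_a [([0.555, -0.15, 0.065], 0.92), ([0.558, -0.042, 0.068], 0.75)]
scene socket_b [([0.555, -0.15, 0.065], 0.92), ([0.558, -0.042, 0.068], 0.75)]
scene flap_near_hinge [([0.498, -0.092, 0.151], 0.72)]
scene flap_far_hinge []
scene flap_near_edge [([0.532, -0.094, 0.207], 0.93), ([0.555, -0.094, -0.004], 0.3)]
scene flap_far_edge [([0.585, -0.1, 0.214], 0.85), ([0.502, -0.516, 0.0], 0.42)]
scene torch [([0.559, -0.151, 0.01], 0.47)]
scene torch_mid [([0.555, -0.147, 0.08], 0.47), ([0.535, -0.285, 0.002], 0.25)]
scene cell_tube [([0.56, -0.044, 0.01], 0.72)]
scene breaker_row [([0.56, -0.153, 0.013], 0.31)]
scene cup [([0.54, 0.112, 0.003], 0.67)]
scene screwdriver [([0.428, 0.44, -0.0], 0.92)]
scene battery_case [([0.668, 0.368, 0.001], 0.58)]
scene ceramic_knob [([0.535, -0.285, 0.0], 0.58), ([0.562, -0.045, 0.01], 0.15)]
scene tape [([0.334, 0.237, -0.0], 0.81), ([0.669, 0.371, -0.001], 0.17)]
scene spare_breaker [([0.502, -0.515, 0.002], 0.65)]
top carton [([0.557, -0.099, -0.0], 0.69)]
top socket_a [([0.557, -0.046, 0.066]
[... 600 characters left out ...]
([0.556, -0.145, 0.079], 0.33)]
top cup [([0.541, 0.108, 0.001], 0.65)]
top screwdriver [([0.427, 0.439, 0.002], 0.72)]
top battery_case [([0.671, 0.371, -0.005], 0.64)]
top ceramic_knob [([0.533, -0.284, 0.003], 0.58)]
top tape [([0.332, 0.239, 0.003], 0.5), ([0.551, -0.148, 0.079], 0.5)]
top spare_breaker [([0.501, -0.51, 0.001], 0.7)]
{'time_s': 1.8, 'qpos': [-1.371, 0.3, 1.521, 0.0, 1.321, -0.067], 'joint_vel': [-0.0, 0.0, -0.001, -0.002, 0.0, -0.001], 'tau': [-0.001, -53.166, -35.291, 0.071, 0.021, -0.0], 'ee_pos': [0.145, -0.531, 0.205], 'eef_rot': [-3.142, -0.0, 0.267], 'force': [-1.134, 0.785, -0.141], 'moment': [-0.025, -0.02, -0.008], 'grip_force': 0.0, 'grip_width': 0.094} -0.0188
```

View pics/scene0.png

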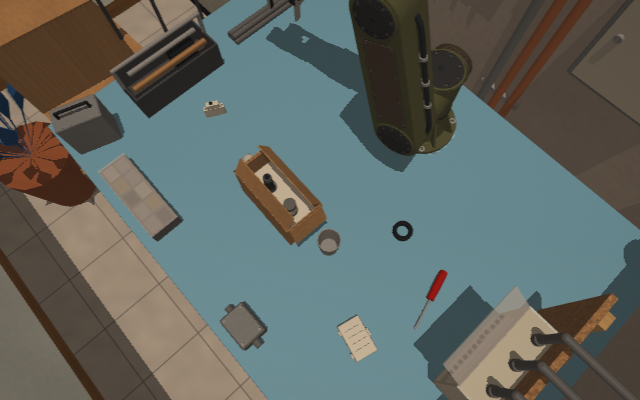

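View pics/top0.png

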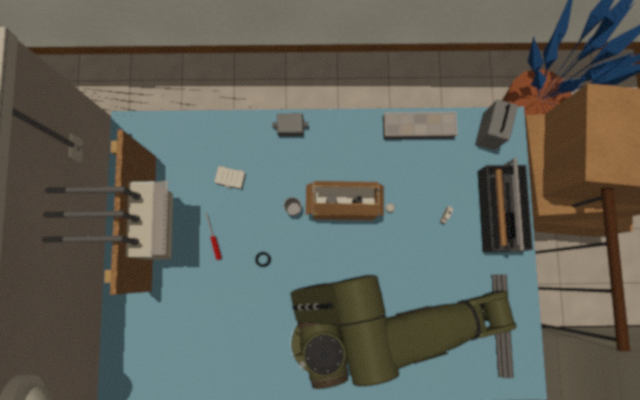

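Scene shows the torch (dark, ~(269,183)) in the -y socket and the grey tube at ~(291,205). The top view has the carton at ~(345,200), with yaw near -0.035, and the fuse box at ~(150,220). Both match the networks' numbers, so I'm moving above the carton with the fingers shut.

carry_out --commands '[[1,[0,0,-50],[0,0,0.15]],[1,[0,0,-50],[0,0,0.15]],[1,[33,-37,0],[0,0,0]],[1,[33,-37,0],[0,0,0]],[1,[33,-37,0],[0,0,0]],[1,[33,-37,0],[0,0,0]],[1,[33,-37,0],[0,0,0]],[1,[33,-37,0],[0,0,0]],[1,[33,-37,0],[0,0,0]],[1,[33,-37,0],[0,0,0]]]'

```text
time_s: 3.05
ee_pos: [0.4196, -0.2421, 0.3056]
eef_rot: [3.141, -0.0, -0.033]
force: [1.3, -1.1, 0.2]
grip_width: 0.0009
grip_force: 0.0
```

carry_out --commands '[[1,[33,-37,0],[0,0,0]],[1,[33,-37,0],[0,0,0]],[1,[33,-37,0],[0,0,0]],[1,[0,0,0],[0,0,0]]]'

```text
time_s: 3.55
ee_pos: [0.5226, -0.1337, 0.3049]
eef_rot: [-3.141, 0.001, -0.03]
force: [0.0, 0.6, 0.8]
grip_width: 0.0006
grip_force: 0.0
```

```bash
python3 - <<'E'
from h import *
d=ctrl.camera("wrist"); cv2.imwrite("pics/w1.png",d["img"])
for n in ["carton","socket_a","flap_near_hinge","flap_far_hinge","flap_near_edge","flap_far_edge","torch","torch_mid","cell_tube"]:
    print(n,[(np.round(x["at"],3).tolist(),round(x["score"],2)) for x in ctrl.place_of(n,"wrist")[:2]])
o=ctrl.get_obs();print({k:np.round(v,4).tolist() for k,v in o.items()})
E
```

```text
carton [([0.553, -0.098, -0.003], 0.96)]
socket_a [([0.561, -0.042, 0.062], 0.9), ([0.556, -0.145, 0.066], 0.57)]
flap_near_hinge [([0.491, -0.097, 0.154], 0.68)]
flap_far_hinge [([0.62, -0.095, 0.15], 0.6)]
flap_near_edge [([0.529, -0.096, 0.21], 0.97), ([0.501, -0.511, 0.001], 0.57)]
flap_far_edge [([0.588, -0.1, 0.208], 0.76)]
torch [([0.555, -0.145, 0.013], 0.62)]
torch_mid [([0.556, -0.143, 0.082], 0.91)]
cell_tube [([0.557, -0.044, 0.011], 0.91), ([0.56, -0.145, 0.064], 0.68)]
{'time_s': 4.05, 'qpos': [-0.3237, 0.2182, 1.3934, -0.0, 1.5297, 1.2811], 'joint_vel': [0.005, 0.0028, -0.0009, 0.0009, 0.0004, -0.0006], 'tau': [-0.0924, -50.3652, -37.1993, 0.034, -0.0666, -0.0043], 'ee_pos': [0.5211, -0.1362, 0.3056], 'eef_rot': [3.1415, -0.0003, -0.034], 'force': [-0.5171, 0.0304, -0.3902], 'moment': [0.0344, 0.0115, 0.0209], 'grip_force': 0.0, 'grip_width': 0.0004}
```

View pics/w1.png

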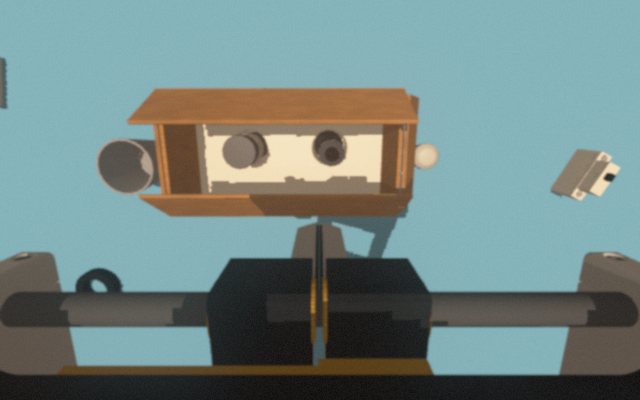

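Wrist view: torch at (330,148), tube at (243,149), and the two flaps above and below the opening with a clear gap between them. I'll enter the gap and fold the near flap.

carry_out --commands '[[1,[37,-40,0],[0,0,0]],[1,[0,0,40],[0,0,0]],[1,[0,0,40],[0,0,0]],[1,[0,0,40],[0,0,0]],[1,[-22,0,0],[0,0,0]],[1,[-22,0,0],[0,0,0]],[1,[-22,0,0],[0,0,0]],[1,[-22,0,0],[0,0,0]],[1,[-12,0,10],[0,0,0]],[1,[-10,0,10],[0,0,0]]]'

```text
time_s: 5.3
ee_pos: [0.4493, -0.0935, 0.1653]
eef_rot: [3.141, -0.001, -0.033]
force: [0.6, 0.6, 0.6]
grip_width: 0.0004
grip_force: 0.1
```

carry_out --commands '[[1,[0,0,0],[0,0,0]],[1,[0,0,-40],[0,0,0]],[1,[30,0,-30],[0,0,0]],[1,[40,0,0],[0,0,0]],[1,[40,0,0],[0,0,0]],[1,[0,0,30],[0,0,0]],[1,[0,0,20],[0,0,0]]]'

```text
time_s: 6.18
ee_pos: [0.56, -0.0969, 0.184]
eef_rot: [-3.141, 0.001, -0.033]
force: [-0.3, 0.7, -0.2]
grip_width: 0.0003
grip_force: 0.0
```

Now the far flap, mirrored (hinge x about 0.620).

carry_out --commands '[[1,[22,0,0],[0,0,0]],[1,[22,0,0],[0,0,0]],[1,[22,0,0],[0,0,0]],[1,[20,0,0],[0,0,0]],[1,[12,0,10],[0,0,0]],[1,[10,0,9],[0,0,0]],[1,[0,0,0],[0,0,0]],[1,[0,0,-45],[0,0,0]],[1,[-40,20,-45],[0,0,0]],[1,[-45,20,-30],[0,0,0]]]'

```text
time_s: 7.42
ee_pos: [0.5808, -0.1378, 0.2878]
eef_rot: [3.141, -0.002, -0.033]
force: [0.8, -1.4, 0.4]
grip_width: 0.0004
grip_force: 0.0
```

carry_out --commands '[[0.3,[-45,12,0],[0,0,0]],[0.3,[0,0,0],[0,0,0]]]'

```text
time_s: 7.68
ee_pos: [0.5344, -0.1486, 0.2872]
eef_rot: [3.141, -0.002, -0.035]
force: [0.2, 0.1, -0.1]
grip_width: 0.0168
grip_force: 0.0
```

```bash
python3 - <<'E'
from h import *
for c in ["wrist","top"]:
  d=ctrl.camera(c); cv2.imwrite(f"pics/{c}2.png",d["img"])
  for n in ["socket_a","flap_near_edge","flap_far_edge","torch","torch_mid","cell_tube","breaker_row"]:
    print(c,n,[(np.round(x["at"],3).tolist(),round(x["score"],2)) for x in ctrl.place_of(n,c)[:2]])
o=ctrl.get_obs();print({k:np.round(v,4).tolist() for k,v in o.items()})
E
```

```text
wrist socket_a [([0.555, -0.146, 0.066], 0.87), ([0.559, -0.045, 0.063], 0.65)]
wrist flap_near_edge []
wrist flap_far_edge [([0.683, -0.104, 0.159], 0.79)]
wrist torch [([0.558, -0.146, 0.01], 0.83)]
wrist torch_mid [([0.552, -0.142, 0.08], 0.79)]
wrist cell_tube [([0.552, -0.043, 0.01], 0.88)]
wrist breaker_row []
top socket_a [([0.555, -0.045, 0.063], 0.91), ([0.554, -0.152, 0.062], 0.79)]
top flap_near_edge [([0.43, -0.089, 0.163], 0.71), ([0.62, -0.096, 0.153], 0.61)]
top flap_far_edge [([0.685, -0.1, 0.164], 0.8)]
top torch [([0.621, -0.098, 0.151], 0.4), ([0.43, 0.438, -0.001], 0.38)]
top torch_mid []
top cell_tube [([0.561, -0.045, 0.008], 0.63), ([0.553, -0.154, 0.064], 0.58)]
top breaker_row [([0.554, -0.15, 0.06], 0.69), ([0.468, 0.588, 0.17], 0.66)]
{'time_s': 8.475, 'qpos': [-0.335, 0.2675, 1.3773, 0.0, 1.4967, 1.269], 'joint_vel': [0.0012, -0.0017, -0.0009, -0.0, 0.0007, 0.0001], 'tau': [0.0265, -52.95, -37.0281, 0.0379, -0.0664, 0.0003], 'ee_pos': [0.5365, -0.148, 0.2858], 'eef_rot': [-3.1416, -0.0001, -0.0332], 'force': [0.0721, -0.0245, -1.4333], 'moment': [0.0459, -0.0005, -0.022], 'grip_force': 0.0, 'grip_width': 0.066}
```

View pics/wrist2.png

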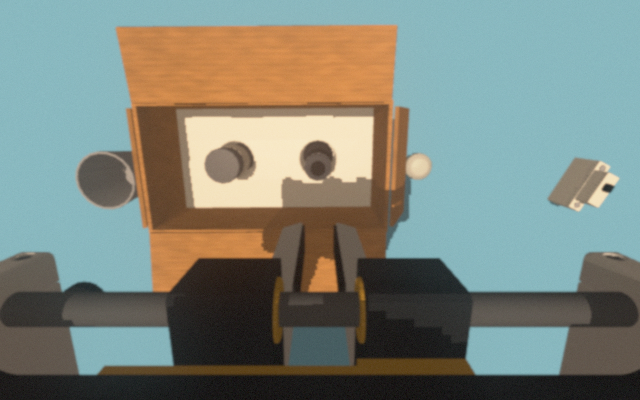

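Wrist view: both flaps now lie outside, folded nearly flat (about 2.9 rad), with the torch tail at about (318,167). I'll work out the tail position and fit the arm kinematics.

```bash
python3 - <<'E'
from h import *
d=ctrl.camera("wrist")
Rm=cv2.Rodrigues(np.array(d["rvec"]))[0];t=np.array(d["tvec"]).ravel();C=-Rm.T@t
def px(u,v,z):
    r=Rm.T@np.linalg.inv(d["camera_matrix"])@[u,v,1]; return C+r*(z-C[2])/r[2]
print(px(318,167,.149),px(317,147,.06),C)
q=np.array([[.3,1.521],[.2182,1.3934],[.2675,1.3773]])
rz=np.array([[np.hypot(.145,-.531),.205],[np.hypot(.5211,.1362),.3056],[np.hypot(.5365,.148),.2858]])
A=[];b=[]
for (a,e),(r,z) in zip(q,rz):
    A+=[[np.sin(a),np.sin(a+e),1,0],[np.cos(a),np.cos(a+e),0,1]];b+=[r,z]
print(np.linalg.lstsq(np.array(A),np.array(b),rcond=None))
E
```

```text
[ 0.55873535 -0.14773632  0.149     ] [ 0.57132613 -0.14668815  0.06      ] [ 0.60442161 -0.15005416  0.46644052]
(array([0.32955826, 0.45285786, 0.01562989, 0.00202114]), array([7.76057281e-06]), np.int32(4), array([2.53207557, 2.36098343, 0.1125482 , 0.04103018]))
```

carry_out --commands '[[0.3,[21,0,0],[0,0,0]],[0.3,[0,0,40],[0,0,0]],[0.3,[0,0,40],[0,0,0]],[0.3,[0,0,40],[0,0,0]],[0.3,[0,0,40],[0,0,0]],[0.3,[0,0,20],[0,0,0]],[0.3,[0,0,18],[0,0,0]],[0.3,[0,0,0],[0,0,0]]]'

```text
time_s: 9.52
ee_pos: [0.5571, -0.1486, 0.0869]
eef_rot: [-3.141, 0.002, -0.033]
force: [-0.2, 0.3, 0.2]
grip_width: 0.0658
grip_force: 0.0
```

carry_out --commands '[[1,[0,0,0],[0,0,0]],[1,[0,0,0],[0,0,0]],[1,[0,0,0],[0,0,0]],[1,[0,0,0],[0,0,0]],[1,[0,0,0],[0,0,0]],[1,[0,0,0],[0,0,0]]]' --squeeze 30

```text
time_s: 10.28
ee_pos: [0.5576, -0.1487, 0.088]
eef_rot: [3.142, -0.0, -0.033]
force: [-0.1, -0.9, 1.5]
grip_width: 0.0277
grip_force: 30.0
```

carry_out --commands '[[1,[0,0,-10],[0,0,0]],[1,[0,0,-20],[0,0,0]],[1,[0,0,-30],[0,0,0]],[1,[0,0,-30],[0,0,0]],[1,[0,0,-35],[0,0,0]],[1,[0,0,-35],[0,0,0]],[1,[0,0,-40],[0,0,0]],[1,[0,0,-40],[0,0,0]],[1,[0,0,-30],[0,0,0]],[1,[0,0,-20],[0,0,0]]]'

```text
time_s: 11.52
ee_pos: [0.5573, -0.1486, 0.3799]
eef_rot: [3.141, -0.002, -0.033]
force: [0.1, -0.5, -2.8]
grip_width: 0.0274
grip_force: 30.0
```

```bash
python3 - <<'E'
from h import *
for c in ["wrist","scene","top"]:
  d=ctrl.camera(c); cv2.imwrite(f"pics/{c}3.png",d["img"])
  for n in ["torch","torch_mid","cell_tube","breaker_row"]:
    print(c,n,[(np.round(x["at"],3).tolist(),round(x["score"],2)) for x in ctrl.place_of(n,c)[:3]])
print({k:np.round(v,4).tolist() for k,v in ctrl.get_obs().items() if k in("time_s","qpos","ee_pos","eef_rot","grip_width")})
E
```

```text
wrist torch [([0.554, -0.148, 0.303], 0.95)]
wrist torch_mid [([0.557, -0.144, 0.372], 0.75)]
wrist cell_tube [([0.555, -0.045, 0.01], 0.92)]
wrist breaker_row []
scene torch [([0.433, 0.437, 0.0], 0.56), ([0.558, -0.151, 0.301], 0.54)]
scene torch_mid [([0.538, 0.11, 0.001], 0.63)]
scene cell_tube [([0.561, -0.042, 0.009], 0.59)]
scene breaker_row []
top torch [([0.553, -0.152, 0.301], 0.55), ([0.468, 0.585, 0.172], 0.45)]
top torch_mid [([0.555, -0.148, 0.368], 0.57)]
top cell_tube [([0.561, -0.048, 0.008], 0.54), ([0.538, 0.109, -0.002], 0.16)]
top breaker_row [([0.469, 0.587, 0.173], 0.71)]
{'time_s': 12.275, 'qpos': [-0.3242, 0.3041, 1.1256, -0.0, 1.712, 1.2798], 'ee_pos': [0.5575, -0.1487, 0.3777], 'eef_rot': [-3.1416, 0.0001, -0.0333], 'grip_width': 0.0278}
```

View pics/scene3.png

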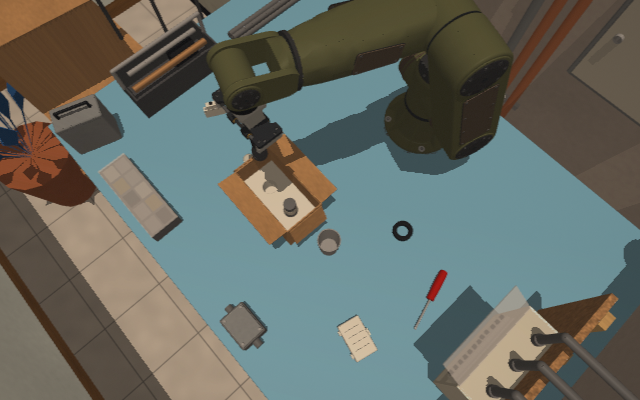

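Scene view shows the torch lifted clear under the gripper at ~(260,150), with the tube still in its socket at (290,207). Next I'll check the aiming pose against a kinematic model.

```bash
cat >> h.py <<'E'
from scipy.optimize import least_squares
B=np.array([.469,.5875,.172])
def fk(q,d=.3,sg=1):
    a,b,r0,hd=.3296,.4529,.0156,.0020
    Z=R.from_euler('z',q[0])
    w=Z.apply([r0+a*np.sin(q[1])+b*np.sin(q[1]+q[2]),0,hd+d+a*np.cos(q[1])+b*np.cos(q[1]+q[2])])
    T=Z*R.from_euler('y',q[1]+q[2])*R.from_euler('z',sg*q[3])*R.from_euler('y',q[4])*R.from_euler('z',q[5]+np.pi/2)
    return w+T.apply([0,0,d]),T
E
python3 - <<'E'
from h import *
q0=np.array(ctrl.get_obs()["qpos"]);p,T=fk(q0);print(p,T.as_euler('xyz'))
lo=[-3.03,-.79,.23,-1.04,0,-2.55];hi=[3.03,2.21,2.52,4.18,3.07,2.55]
for d in (.2,.3,.4):
 for sg in (1,-1):
  for lens in ([.469,-.05,.31],[.469,.05,.31],[.43,0.1,.31]):
   lens=np.array(lens);z=(B-lens)/np.linalg.norm(B-lens);tcp=lens-.0765*z
   f=lambda q:(lambda p,T:np.r_[(p-tcp)*5,(T.as_matrix()[:,2]-z)])(*fk(q,d,sg))
   s=least_squares(f,q0+[0,0,0,.1,0,0],bounds=(lo,hi))
   print(d,sg,lens,round(s.cost,5),np.round(s.x,2),fk(s.x,d,sg)[1].as_euler('xyz').round(2))
E
```

```text
[ 0.53336032 -0.17925641  0.38014515] [-3.14157069e+00  1.04625273e-04 -3.32545595e-02]
0.2 1 [ 0.469 -0.05   0.31 ] 0.0 [-0.6   0.38  1.51  1.14  2.05  2.43] [-2.34  1.26 -0.75]
0.2 1 [0.469 0.05  0.31 ] 0.0 [-0.43  0.22  1.67  1.18  1.88 -2.09] [ 1.82  0.08 -3.12]
0.2 1 [0.43 0.1  0.31] 0.0 [-0.38 -0.01  1.91  1.21  1.76 -1.98] [1.85 0.   3.06]
0.2 -1 [ 0.469 -0.05   0.31 ] 0.00604 [-0.59  0.37  1.48 -1.04  2.05 -2.55] [ 1.91  0.44 -2.94]
0.2 -1 [0.469 0.05  0.31 ] 0.01171 [-0.42  0.22  1.63 -1.04  1.89 -2.55] [ 2.01  0.48 -2.86]
0.2 -1 [0.43 0.1  0.31] 0.01716 [-0.36 -0.01  1.84 -1.04  1.76  2.55] [-2.76  1.09 -1.15]
0.3 1 [ 0.469 -0.05   0.31 ] 0.0 [-0.73  0.64  1.34  1.02  2.11 -2.46] [ 1.79  0.25 -3.09]
0.3 1 [0.469 0.05  0.31 ] 0.0 [-0.59  0.44  1.58  1.05  1.96  1.91] [-2.    0.92 -0.35]
0.3 1 [0.43 0.1  0.31] 0.0 [-0.58  0.19  1.87  1.08  1.85  0.36] [-1.9  -0.55  0.1 ]
0.3 -1 [ 0.469 -0.05   0.31 ] 0.0 [-0.73  0.64  1.34 -1.02  2.11 -0.84] [ 2.4  -1.28  2.34]
0.3 -1 [0.469 0.05  0.31 ] 0.00015 [-0.59  0.44  1.57 -1.04  1.96  2.55] [ 3.    1.3  -1.71]
0.3 -1 [0.43 0.1  0.31] 0.00114 [-0.57  0.19  1.84 -1.04  1.86 -2.55] [ 1.9   0.33 -3.08]
0.4 1 [ 0.469 -0.05   0.31 ] 0.0 [-0.83  0.95  1.04  0.93  2.18  0.1 ] [-1.86 -0.73  0.19]
0.4 1 [0.469 0.05  0.31 ] 0.0 [-0.72  0.71  1.38  0.94  2.02  0.49] [-1.83 -0.31  0.08]
0.4 1 [0.43 0.1  0.31] 0.0 [-0.74  0.45  1.73  0.94  1.9   0.17] [-1.9  -0.56  0.1 ]
0.4 -1 [ 0.469 -0.05   0.31 ] 0.0 [-0.83  0.95  1.04 -0.93  2.18 -1.17] [ 2.03 -1.07  2.73]
0.4 -1 [0.469 0.05  0.31 ] 0.0 [-0.72  0.71  1.38 -0.94  2.02  2.13] [-2.36  1.21 -0.76]
0.4 -1 [0.43 0.1  0.31] 0.0 [-0.74  0.45  1.73 -0.94  1.9  -1.07] [ 2.42 -1.2   2.25]
```

carry_out --commands '[[1,[-9,0,0],[0.13,0,0]],[1,[-9,0,0],[0.13,0,0]],[1,[-9,0,0],[0.13,0,0]],[1,[-9,0,0],[0.13,0,0]],[1,[-9,0,0],[0.13,0,0]]]'

```text
time_s: 12.9
ee_pos: [0.5123, -0.1475, 0.3781]
eef_rot: [-2.488, -0.001, -0.034]
force: [0.5, 0.4, -2.4]
grip_width: 0.0273
grip_force: 30.0
```

```bash
python3 - <<'E'
from h import *
print({k:np.round(v,4).tolist() for k,v in ctrl.get_obs().items() if k in("time_s","qpos","ee_pos","eef_rot","grip_width")})
E
```

```text
{'time_s': 12.9, 'qpos': [-0.6135, 0.3494, 1.19, 0.5764, 1.9363, 1.109], 'ee_pos': [0.5123, -0.1475, 0.3781], 'eef_rot': [-2.4879, -0.0009, -0.0336], 'grip_width': 0.0273}
```

Tracking is exact, and joint 4 turns the helpful way. Continuing.

carry_out --commands '[[1,[-9,0,0],[0.13,0,0]],[1,[-9,0,0],[0.13,0,0]],[1,[-9,0,0],[0.13,0,0]],[1,[-9,0,0],[0.13,0,0]],[1,[-8,0,0],[0.13,0,0]],[1,[0,0,0],[0,0,0]]]'

```text
time_s: 13.65
ee_pos: [0.4684, -0.1463, 0.3763]
eef_rot: [-1.84, 0.003, -0.034]
force: [-0.7, -0.8, -1.2]
grip_width: 0.0277
grip_force: 30.0
```

```bash
cat > aim.py <<'E'
from h import *
o=ctrl.get_obs();print({k:np.round(o[k],4).tolist() for k in("time_s","qpos","ee_pos","eef_rot","grip_width")})
T=R.from_euler('xyz',o["eef_rot"]);p=np.array(o["ee_pos"])
l=p+T.apply([0,0,.0765]);print("lens",l)
v=B-l; vt=T.inv().apply(v/np.linalg.norm(v)); print("tool-frame aim",vt,"turn",np.cross([0,0,1],vt))
want=np.array([.469,-.03,.315]); print("shift tool mm",T.inv().apply(want-l)*1e3)
E
python3 aim.py; python3 - <<'E'
from h import *
for c in ["wrist","scene","top"]:
  d=ctrl.camera(c); cv2.imwrite(f"pics/{c}4.png",d["img"])
  for n in ["torch","torch_mid","breaker_row"]:
    print(c,n,[(np.round(x["at"],3).tolist(),round(x["score"],2)) for x in ctrl.place_of(n,c)[:3]])
E
```

```text
{'time_s': 13.65, 'qpos': [-0.7844, 0.4644, 1.3605, 1.0303, 2.1768, 1.0403], 'ee_pos': [0.4684, -0.1463, 0.3763], 'eef_rot': [-1.8402, 0.003, -0.0344], 'grip_width': 0.0277}
lens [ 0.47089149 -0.07259311  0.35597984]
tool-frame aim [-0.03513619  0.00266403  0.99937898] turn [-0.00266403 -0.03513619  0.        ]
shift tool mm [-3.23561378 28.19713659 51.88014711]
wrist torch [([0.471, -0.072, 0.355], 0.57)]
wrist torch_mid [([0.466, -0.132, 0.374], 0.79)]
wrist breaker_row [([0.465, 0.586, 0.177], 0.85)]
scene torch [([0.472, -0.072, 0.362], 0.77), ([0.468, -0.133, 0.379], 0.51)]
scene torch_mid [([0.467, -0.138, 0.377], 0.6), ([0.621, -0.097, 0.152], 0.16)]
scene breaker_row []
top torch [([0.469, -0.077, 0.357], 0.71)]
top torch_mid [([0.619, -0.098, 0.153], 0.22)]
top breaker_row [([0.468, 0.586, 0.17], 0.74)]
```

View pics/wrist4.png

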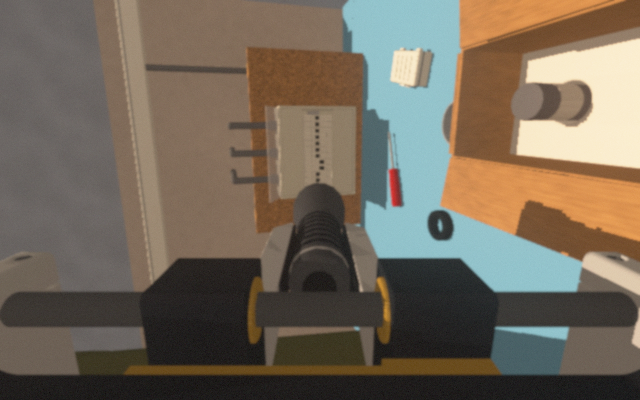

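Wrist view: the breaker row is at column ~318, rows 115–185, with the torch in line below it. I'll apply the final shift and aim.

carry_out --commands '[[1,[-1,10,18],[0.014,-0.012,0]],[1,[-1,9,17],[0.014,-0.012,0]],[1,[-1,9,17],[0.014,-0.011,0]],[1,[0,0,0],[0,0,0]],[1,[0,0,0],[0,0,0]]]'

```text
time_s: 14.88
ee_pos: [0.4665, -0.103, 0.3381]
eef_rot: [-1.8, 0.008, 0.0]
force: [0.7, 0.7, -1.5]
grip_width: 0.0276
grip_force: 30.0
```

```bash
python3 aim.py; python3 - <<'E'
from h import *
ims=[]
for c in ["wrist","scene","top"]:
  d=ctrl.camera(c); ims.append(d["img"])
  Rm,t,K=d["rvec"],d["tvec"],d["camera_matrix"]
  o=ctrl.get_obs();T=R.from_euler('xyz',o["eef_rot"]);p=np.array(o["ee_pos"])
  pts=np.array([p+T.apply([0,0,s]) for s in(.0765,-.0635)]+[B])
  print(c,cv2.projectPoints(pts,np.array(Rm),np.array(t),K,None)[0].reshape(-1,2).round(0).tolist())
  for n in ["torch","torch_mid","breaker_row"]:
    print(c,n,[(np.round(x["at"],3).tolist(),round(x["score"],2)) for x in ctrl.place_of(n,c)[:2]])
w=cv2.resize(ims[0][60:260,200:440],(720,600))
cv2.imwrite("pics/w5.png",w); cv2.imwrite("pics/s5.png",ims[1]); cv2.imwrite("pics/t5.png",cv2.resize(ims[2][120:320,90:410],(800,500)))
E
```

```text
{'time_s': 14.875, 'qpos': [-0.7271, 0.4657, 1.4766, 1.0184, 2.12, 0.96], 'ee_pos': [0.4665, -0.103, 0.3381], 'eef_rot': [-1.8003, 0.0078, 0.0004], 'grip_width': 0.0276}
lens [ 0.46633095 -0.02851999  0.32067686]
tool-frame aim [0.00639213 0.0072349  0.9999534 ] turn [-0.0072349   0.00639213  0.        ]
shift tool mm [ 2.71293868  5.84438867 -0.15522227]
wrist [[321.0, 204.0], [322.0, 294.0], [321.0, 144.0]]
wrist torch [([0.462, -0.022, 0.323], 0.76)]
wrist torch_mid [([0.466, -0.091, 0.338], 0.8)]
wrist breaker_row [([0.467, 0.584, 0.176], 0.96)]
scene [[314.0, 160.0], [278.0, 120.0], [476.0, 346.0]]
scene torch [([0.469, -0.027, 0.322], 0.84)]
scene torch_mid [([0.466, -0.092, 0.338], 0.98), ([0.433, -0.09, 0.164], 0.25)]
scene breaker_row []
top [[330.0, 215.0], [370.0, 213.0], [164.0, 221.0]]
top torch [([0.464, -0.033, 0.32], 0.73)]
top torch_mid [([0.464, -0.091, 0.335], 0.77), ([0.464, -0.031, 0.319], 0.28)]
top breaker_row [([0.466, 0.586, 0.172], 0.76), ([0.557, -0.043, 0.067], 0.24)]
```

View pics/w5.png

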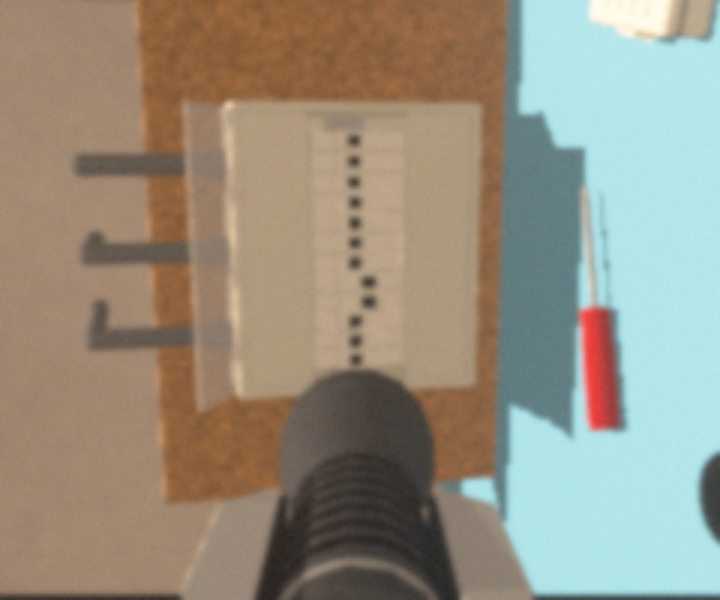

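View pics/t5.png

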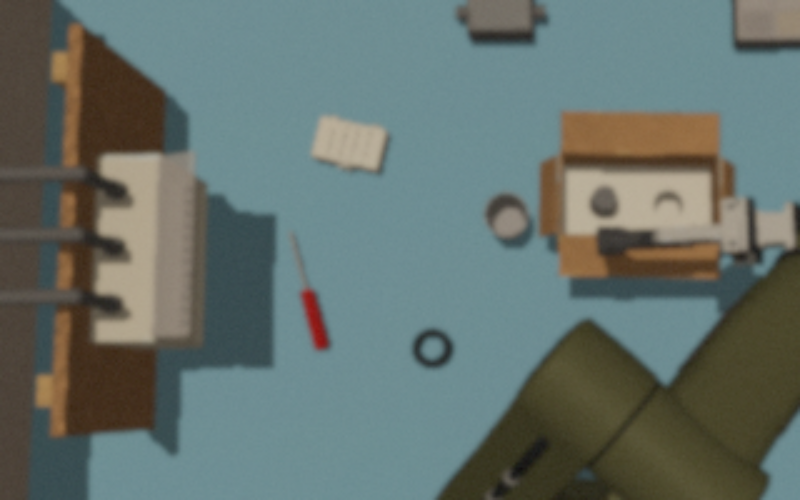

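The wrist crop shows the torch centred on the breaker column. The top crop shows the torch axis along its predicted line ((600,237)→(700,232)), with the flaps back and the tube in place. One small aim trim, then settle.

carry_out --commands '[[1,[0,0,0],[-0.006,0.006,0]],[1,[0,0,0],[0,0,0]],[1,[0,0,0],[0,0,0]],[1,[0,0,0],[0,0,0]]]'

```text
time_s: 15.98
ee_pos: [0.4664, -0.1025, 0.3375]
eef_rot: [-1.805, 0.007, -0.005]
force: [0.2, 0.6, -2.2]
grip_width: 0.0275
grip_force: 30.0
```

```bash
python3 aim.py; python3 - <<'E'
from h import *
d=ctrl.camera("top")
for n in ["flap_near_edge","flap_far_edge","cell_tube"]: print(n,[np.round(x["at"],3).tolist() for x in ctrl.place_of(n,"top")[:1]])
# torch axis in the wrist picture vs the tool axis
d=ctrl.camera("wrist");m=ctrl.outline_of("torch","wrist")[0]["region"]
for r in range(190,300,15):
    c=np.where(m[r])[0]
    if len(c): print(r,c.min(),c.max(),(c.min()+c.max())/2)
print(ctrl.get_obs()["joint_vel"].round(4))
E
```

```text
{'time_s': 15.975, 'qpos': [-0.7279, 0.4612, 1.4814, 1.0166, 2.1131, 0.9595], 'ee_pos': [0.4664, -0.1025, 0.3375], 'eef_rot': [-1.8055, 0.0073, -0.0051], 'grip_width': 0.0275}
lens [ 0.46661341 -0.02813448  0.31968893]
tool-frame aim [4.94242511e-04 7.94783981e-04 9.99999562e-01] turn [-0.00079478  0.00049424  0.        ]
shift tool mm [ 2.43052791  4.97406468 -0.71637761]
flap_near_edge [[0.428, -0.09, 0.164]]
flap_far_edge [[0.688, -0.101, 0.164]]
cell_tube [[0.56, -0.048, 0.008]]
190 302 336 319.0
205 294 342 318.0
220 293 343 318.0
235 297 340 318.5
250 294 344 319.0
265 291 346 318.5
280 288 349 318.5
[ 0.0024 -0.0014  0.001  -0.0005 -0.0001 -0.0004]
```

The aim is within 1 mrad, the torch axis lines up with the tool, and the arm is steady. Handing in.

```bash
python3 -c "
from station import ctrl
print(ctrl.hand_in())"
```

```text
the job is handed in; nothing more can be done
None
```

I handed the job in at about 16 s: both flaps are folded back to about 2.9 rad, and the torch is held steady about 0.32 m up, roughly level (about 13° down) and aimed at the middle of the breaker row; the tube is still in its socket, nothing else was touched, and no light showed in the pictures, so the aim rests on geometry.

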